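# Stop the coil winder and hold a spread circlip at its mandrel groove

## Task

The wound bobbin on the coil winder needs its circlip. First pull the winder's speed fader all the way down to zero; then pick the circlip pliers, with the ring already on their pins, off the wooden rest, squeeze the handles fully so that the ring is held spread above the end of the upright mandrel, and slide it squarely down to the groove just above the brass washer. Finish holding it there round the mandrel, level with the groove and still spread, pliers in hand and not let go, so that I can check it before it snaps in; leave the other things on the bench where they are.

Things in the scene. Friction and masses are not known exactly. Their poses are not given: they have to be found in the camera images.
- winder: Blue coil winder fixed to the bench: housing 150 (x) x 226 (y) x 56 mm high; origin under its centre, on the bench; front (rocker switch) faces its -x. On top: an upright steel mandrel with a wound bobbin (86 mm across) at x +12, y +50 mm, a fader at x +4, y -64, a brass roller 36 mm tall at x +62, y -24. The mandrel's end, 110 mm above the bench, is its highest point
- mandrel_top (a point): Centre of the mandrel's flat end, 110 mm above the bench. From there down: tapered nose 10 mm high (35 mm across at the end, 50 at its foot), plain land 50 mm across and 14 mm high, dark groove 5 mm high and 43 mm across, then the brass washer (60 mm across, its top face is the groove's lower edge) on the white bobbin flange
- groove (a point): Point on the mandrel's upright axis at mid-height of the groove: 26.5 mm below the mandrel's end, 2.5 mm above the brass washer, 83.5 mm above the bench
- fader (a joint): Speed fader: 0 = zero speed, the cap at the front end stop (towards the winder's -x, beside the red line); grows to 0.050 m = full speed at the back end. It stays where it is left and takes about 1.5 N to slide
- fader_cap (a point): Centre of the top of the fader's cap, 82 mm above the bench. The cap is grey, ribbed, with a white index line, 14 mm along the slot (winder's x), 20 mm across it (winder's y), 22 mm tall; it moves along the winder's x; the panel under it is 56 mm above the bench
- pliers: Circlip pliers, about 160 mm long without the ring, about 0.2 kg, level on the rest. Origin: the pivot at mid-thickness, 50 mm above the bench at the start. Own +x points to the tips and ring, -x to the two red handles, z up. Squeezing the handles opens the tips. The tips bend straight down at the front; the ring hangs on their pins with its gap towards the pliers and stays on them
- pliers_left (a joint): How far the left handle is squeezed (both move alike): 0 = handles apart, ring relaxed; about 0.25 rad = stop, ring fully spread. A spring pushes the handles apart: some 11 N on each at point grip reaches the stop; to carry the pliers level grip with 30 N or more
- grip (a point): Point between the handles at pliers x -65 mm, at their mid-height: grip here from above, closing along the pliers' y. Each handle is 10 mm wide, 12 mm tall, reaching to x -105; left free they are about 61 mm wide over their outsides here (54 at x -50, 78 at x -100), at the stop parallel and 27 mm wide. Squeezing pushes the pliers 4 to 6 mm towards their +x in the fingers
- ring_center (a point): Centre of the ring when fully spread, fixed in the pliers' frame: x +63.7, z -28 mm from the pivot. The ring is a flat C of steel, 5.5 mm wide, 3 mm thick: relaxed 46.8 mm inside (too small for the mandrel, its centre 16 mm farther out), fully spread 54 mm inside: about 2 mm of room all round the mandrel
- rest: Wooden rest under the pliers, fixed to the bench; origin under the pivot, on the bench, axes as the pliers' at the start. Base from x -66 to +30, 78 mm wide, 6 mm thick; upright cross-pieces 44 mm high at x 0 (46 mm wide, under the pivot) and x -42 (74 mm wide, under the handles), with small cheeks to 52 mm at their ends. Lift the pliers straight up
- pedal: Opened effects pedal, a grey die-cast box with a circuit board, 97 x 122 x 61 mm, bystander; origin under its centre
- bobbin_1: Spare bobbin, white flanges and copper winding, 86 mm across, 17 mm high, lying flat in front of the winder, bystander; origin under its centre
- bobbin_2: Another spare bobbin, the same as bobbin_1, farther left, bystander; origin under its centre
- bead_pot: Small round brown pot, 71 mm across and 72 mm high, bystander; origin under its centre
- solder_spool: Reel of solder, 74 x 59 x 50 mm, bystander; origin under its centre
- screwdriver_red: Red-handled screwdriver, 168 mm long, lying, bystander; origin under its centre

How it is judged:
On the way, in this order (a step that is already met when the one before it is completed fails the run):
1. the speed fader is at zero while the pliers still lie on their rest (value of joint fader below 0.003 m and distance between pliers and rest below 0.06 m), for 0.2 s.
2. the ring is held spread in line above the mandrel's end (value of joint pliers_left above 0.2 rad and horizontal distance between ring_center and mandrel_top below 0.012 m and z of ring_center in the frame of mandrel_top between 0.001 and 0.1 m), for 0.1 s.
At the end, for the whole second after the job is handed in: The fader is within 4 mm of zero; the pliers are held by the fingers (more than 3 N) off their rest, still, with the handles squeezed past 0.2 rad; the ring's centre is within 8 mm of the mandrel's axis and within 3 mm of the groove's mid-height, the pliers within 0.12 rad (7 degrees) of level (value of joint fader below 0.004 m and value of joint pliers_left above 0.2 rad and horizontal distance between ring_center and groove below 0.008 m and z of ring_center in the frame of groove between -0.003 and 0.003 m and angle between pliers's own z axis and vertical below 0.12 rad and linear speed of pliers below 0.02 m/s and contact force between the fingers and pliers above 3 N and contact force between pliers and rest below 0.2 N); the arm keeps its last pose, push and grip.
It fails at once if another thing on the bench was pushed more than 3 cm (distance of any of bobbin_1, bobbin_2, pedal, bead_pot, solder_spool, screwdriver_red from where it was at the start of the episode above 0.03 m).
It also fails if it takes over 51 s, if anything falls off the work surface, if the arm or the gripper's body presses on something with over 40 N, if the wrist force passes 120 N, or if a joint passes its speed limit or range.

## Robot

A 6-joint arm with a two-finger parallel gripper is mounted at the origin on a cart in front of the work surface, level with it; the furniture and walls round the work are solid. World frame = base frame: x ahead of the robot, y to its left, z up, the work surface at z = 0. Lengths are in m, angles in rad, forces in N, time in s.
With the tool pointing down it reaches from about 0.35 to 0.85 m from the base axis. Payload 8.1 kg.
Tool frame: the origin (TCP) lies at the very end of the fingers, on their centre line; the grasp point (between the pads) lies 19 mm behind it; z points along the fingers, y is the line along which they close (so a half turn about z gives the same grasp; the last joint's range is limited). The gripper opens to 93 mm and grips with 3 to 60 N. Pads are 15 mm wide; open, the fingers measure 128 mm over their backs; the gripper's body (75 mm by 188 mm) begins 65 mm behind the grasp point.
Start: joints at [-1.383, 0.13, 1.488, -0, 1.523, -0.085], TCP at [0.162, -0.578, 0.219] pointing down, gripper open.
Joint ranges: [-2.96, 2.96], [-0.89, 2.26], [0.02, 2.5], [-1.34, 4.48], [0, 2.73], [-2.66, 2.66]. Speed limits (rad/s): [2.39, 2.39, 2.79, 3.14, 3.14, 3.14].

## Interface

Orientations are given as a rotation vector (axis times angle).
In Python, from plant import monitor, eyes, ticket gives the robot as it stands.
- The arm moves only by the tool arm_command, never from a script. Its argument "deltas" is a list that holds one entry, the list of rows, each a list of 6 numbers: the shift along the world's x, y, z in cm, then the turn, a rotation vector about the world's x, y, z in degrees. In form: [[[tx, ty, tz, rx, ry, rz], ...]]. A call has 1 to 12 rows; each row shifts and turns the commanded pose from where the row before left it; what a row does not reach is not made up. A row lasts 1/12 s, in which the tool goes at most 41.7 mm and 7.16 degrees, less where a joint would pass 70% of its speed; a pose out of reach is approached as far as the arm can. A call is refused whole if a number of a shift passes 4.17 or a number of a turn 7.16, either way. A call with a gripper value outside its range is refused whole. "gripper" is the opening, from -1 (shut) to 1 (fully open), set as the call begins (left out, the last holds). The fingers move at their own pace and stop on an object; "squeeze" is the grip in N (left out, the last holds). Time passes only in rows, so rows that do not move let the fingers close. It gives the time, the measured TCP pose, the force, the opening and the grip force at its end, in the units of the state.
- monitor.read_state(): the state, without advancing time (a new reading comes with each control period).
- eyes.read_camera(name): name is "scene" or "top"; returns the picture (420x560x3 uint8, blue, green, red); there is no depth.
- eyes.camera_model(name): a dict with "fx", "fy", "cx", "cy" (pixels), "rvec" (rotation vector, rad) and "tvec" (3), from world to camera coordinates, as OpenCV has them. Camera axes: x right, y down, z forward; pixel columns grow to the right and rows downward; lengths in m; the calibration is good to about 2 mm. A picture is of the moment at which its call begins. camera_model takes no time and is no camera call.
- ticket.close_job(): hands the job in; it is judged then, once.
The state is a dict: "t": time; "q": joint angles; "dq": joint speeds; "joint_torque": joint torques, N m; "tool_pos": TCP position; "orientation": TCP orientation; "force": force on the tool from outside, world axes, zero at the start; "wrist_torque": the same for the moment, N m; "opening": finger opening in m; "gripper_force": force on a finger pad.
Only numpy, scipy, OpenCV 4.12 (cv2) and the standard library are available. Lean on these libraries where they do the work, as an engineer would, in place of code of your own. Each camera call takes 0.05 s, during which the arm holds its last target. There are 200 camera calls.

## Working session

There is one attempt and no reset: what is moved stays moved. The work goes in short steps, Python scripts to look and compute and a tool call to move; the robot and the scene stay as the last step left them, time stands still between calls to the robot, and variables do not carry over. Pictures are saved under pics/ and viewed, at most 10 in all, crops included, and the job is handed in when it is done.

Besides the shell and the picture viewer there is one more tool, called after "Call:" by a JSON object that holds its "fn" and its "kwargs". arm_command: Moves the arm, as the interface text tells. Its arguments: {"type":"object","properties":{"deltas":{"type":"array"},"gripper":{"type":"number"},"squeeze":{"type":"number"}},"required":["deltas"]}

```bash
mkdir -p pics
python3 - <<'E'
from plant import monitor, eyes
import cv2
print(monitor.read_state())
for n in("scene","top"):
    cv2.imwrite(f"pics/{n}0.png",eyes.read_camera(n)); print(n,eyes.camera_model(n))
E
```

```text
{'t': 0.0, 'q': array([-1.38341333e+00,  1.31134122e-01,  1.48925197e+00, -3.64113102e-06,
        1.52295140e+00, -8.53879089e-02]), 'dq': array([ 0.00102938, -0.00042248, -0.0009969 , -0.00045813,  0.00111734,
       -0.00188546]), 'joint_torque': array([ 4.06057501e-03, -5.59843004e+01, -4.91754520e+01,  7.71259842e-02,
        3.55444173e-02, -1.35664827e-04]), 'tool_pos': array([ 0.16156696, -0.57727776,  0.21761856]), 'orientation': array([-3.11069330e+00, -4.26903831e-01,  1.45337282e-04]), 'force': array([-0.40987757,  0.97032405,  0.13599416]), 'wrist_torque': array([-0.03232542, -0.00186851,  0.05510263]), 'gripper_force': 0.0, 'opening': 0.09331468203741178}
scene {'fx': 484.39512890722756, 'fy': 484.39512890722756, 'cx': 279.5740992055173, 'cy': 198.83398784633036, 'rvec': array([ 1.36486996, -2.14235728,  0.93041768]), 'tvec': array([0.17508532, 0.3865491 , 1.28984218])}
top {'fx': 500.18352450561343, 'fy': 500.18352450561343, 'cx': 282.8767307568903, 'cy': 204.68807224341765, 'rvec': array([ 2.17109638, -2.11878198,  0.15713038]), 'tvec': array([-0.04582359,  0.52179345,  1.4304306 ])}
```

View pics/scene0.png

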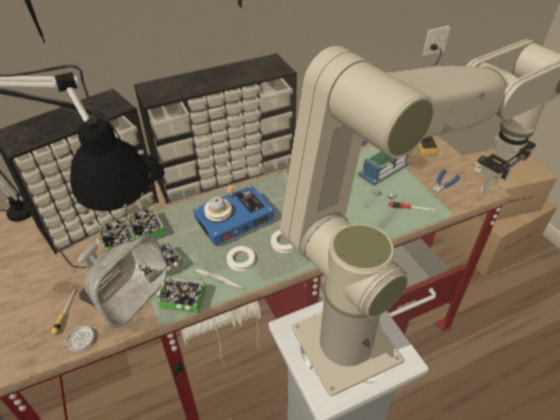

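View pics/top0.png

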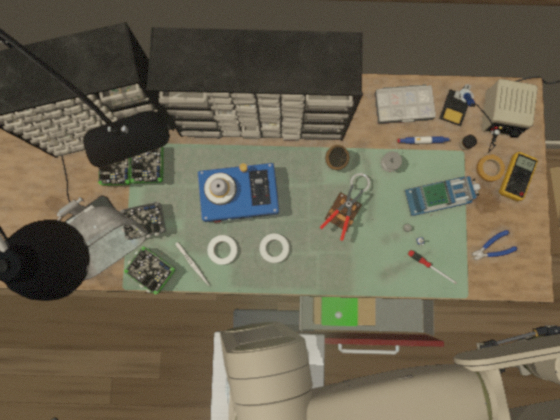

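Scene view: the winder sits at about (232,212), and the arm hides the pliers. Top view: the winder is at (238,192) with the mandrel near (219,188) and the fader panel at (260,187). The pliers' pivot is at about (349,203), the ring at (361,182), and the handles point down-left. I'll enlarge these areas.

```bash
cat > h.py <<'E'
import numpy as np, cv2
from plant import monitor, eyes
def cam(n):
    m=eyes.camera_model(n); K=np.array([[m['fx'],0,m['cx']],[0,m['fy'],m['cy']],[0,0,1]]); R=cv2.Rodrigues(m['rvec'])[0]
    return K,R,m['tvec'],m['rvec']
def ray(n,uv):
    K,R,t,_=cam(n); return -R.T@t, R.T@np.linalg.inv(K)@np.array([uv[0],uv[1],1.])
def onz(n,uv,z):
    c,d=ray(n,uv); return c+d*(z-c[2])/d[2]
def tri(a,b):  # scene uv, top uv
    c1,d1=ray('scene',a); c2,d2=ray('top',b)
    s=np.linalg.lstsq(np.c_[d1,-d2],c2-c1,rcond=None)[0]; p,q=c1+s[0]*d1,c2+s[1]*d2
    return (p+q)/2, np.linalg.norm(p-q)
def proj(n,p):
    K,R,t,r=cam(n); return cv2.projectPoints(np.array([p],float),r,t,K,None)[0].reshape(2)
E
python3 - <<'E'
import cv2,numpy as np
a=cv2.imread('pics/top0.png'); b=cv2.imread('pics/scene0.png')
def c(i,x,y,w,h): return cv2.resize(i[y:y+h,x:x+w],(400,300),interpolation=cv2.INTER_CUBIC)
cv2.imwrite('pics/c1.png',np.vstack([np.hstack([c(a,195,155,90,68),c(a,310,170,80,60)]),np.hstack([c(b,190,180,90,68),c(a,230,165,50,38)])]))
E
```

```text
(no output)
```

View pics/c1.png

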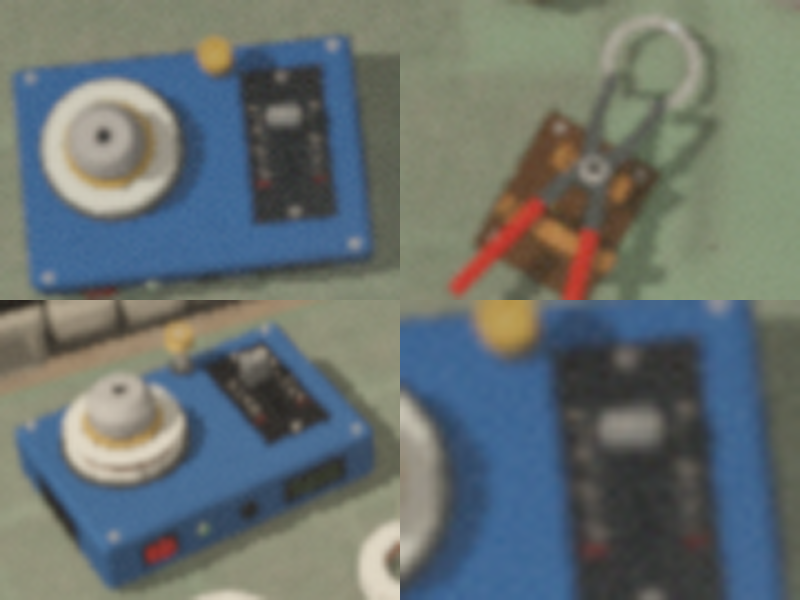

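```bash
cat > m.py <<'E'
from h import *
a=cv2.imread('pics/top0.png'); b=cv2.imread('pics/scene0.png')
def blob(mask,box,ox=0):
    x,y,w,h=box; m=np.zeros(mask.shape,np.uint8); m[y:y+h,x:x+w]=mask[y:y+h,x:x+w]*255
    n,l,s,c=cv2.connectedComponentsWithStats(m); 
    if n<2: return None,0,None
    k=1+np.argmax(s[1:,4]); return c[k],s[k,4],(l==k).astype(np.uint8)
def hsv(i): return cv2.cvtColor(i,cv2.COLOR_BGR2HSV)
H=hsv(a); blue=((H[...,0]>100)&(H[...,0]<120)&(H[...,1]>120))
c,n,m=blob(blue,(190,150,100,80))
cn=max(cv2.findContours(m,cv2.RETR_EXTERNAL,cv2.CHAIN_APPROX_NONE)[0],key=cv2.contourArea)
pts=np.array([onz('top',p[0],.056)[:2] for p in cn]).astype(np.float32)
r=cv2.minAreaRect(pts); print('winder rect',r)
def weighted(i,x,y,w,h,dark):
    g=i[y:y+h,x:x+w].astype(float).mean(2); g=(np.median(g)-g) if dark else (g-np.median(g)); g[g<.4*g.max()]=0
    Y,X=np.mgrid[y:y+h,x:x+w]; return np.array([(X*g).sum(),(Y*g).sum()])/g.sum()
ht=weighted(a,215,183,7,7,1); hs=weighted(b,214,197,7,5,1)
print('hole',ht,hs,tri(hs,ht),onz('top',ht,.11))
ft=weighted(a,252,176,13,10,0); fs=(247.0,192)
print('fader',ft,fs,tri(fs,ft),onz('top',ft,.082))
# panel front line red
red=((H[...,0]<10)|(H[...,0]>170))&(H[...,1]>130)&(H[...,2]>120)
for box in [(318,208,22,30),(341,208,20,32)]:
    c,n,m=blob(red,box); ys,xs=np.nonzero(m); P=np.array([onz('top',(x,y),.056)[:2] for x,y in zip(xs,ys)],np.float32)
    l=cv2.fitLine(P,cv2.DIST_L2,0,.01,.01).ravel(); t=(P-l[2:])@l[:2]; print('handle',n,l,l[2:]+l[:2]*t.min(),l[2:]+l[:2]*t.max())
print('pivot',onz('top',(348.2,203.6),.056))
w=(a.min(2)>150); c,n,m=blob(w,(345,168,30,28)); print('ring',c,n)
E
python3 m.py
```

```text
winder rect ((0.5551765561103821, 0.0987234115600586), (0.1454036980867386, 0.21899670362472534), 7.669131278991699)
hole [217.86731589 185.32440657] [216.22889843 199.83547926] (array([0.56348589, 0.15200638, 0.10899556]), np.float64(0.0029255172991972055)) [0.56263796 0.15053362 0.11      ]
fader [258.18031867 180.51739228] (247.0, 192) (array([0.58488418, 0.0398987 , 0.0822915 ]), np.float64(0.0012789624921486409)) [0.58464152 0.03934274 0.082     ]
handle 105 [ 0.7345906  -0.67851067  0.4841115  -0.16932394] [ 0.45605138 -0.14340599] [ 0.5092281  -0.19252312]
handle 100 [ 0.964905   -0.2625991   0.46139348 -0.21321756] [ 0.42444983 -0.20316333] [ 0.49268702 -0.22173409]
pivot [ 0.52798399 -0.22257697  0.056     ]
ring [364.         174.83333333] 6
```

The measurements agree: mandrel at (0.563, 0.151, 0.109) and fader cap at (0.585, 0.040, 0.082). The winder's yaw is about 7° and the pliers' about -29°, with the grip point near (0.472, -0.191). I'll go to the fader first.

Call:
{"fn": "arm_command", "kwargs": {"deltas": [[[2.2,3.2,0,0,0,-0.72],[2.2,3.2,0,0,0,-0.72],[2.2,3.2,0,0,0,-0.72],[2.2,3.2,0,0,0,-0.72],[2.2,3.2,0,0,0,-0.72],[2.2,3.2,0,0,0,-0.72],[2.2,3.2,0,0,0,-0.72],[2.2,3.2,0,0,0,-0.72],[2.2,3.2,0,0,0,-0.72],[2.2,3.2,0,0,0,-0.72],[2.2,3.2,0,0,0,-0.72],[2.2,3.2,0,0,0,-0.72]]], "gripper": 0, "squeeze": 8}}

```text
t: 1.1
tool_pos: [0.4262, -0.1919, 0.2184]
orientation: [-3.136, -0.19, 0.0]
force: [0.6, 0.2, -1.2]
opening: 0.0466
gripper_force: 0.0
```

Call:
{"fn": "arm_command", "kwargs": {"deltas": [[[2.27,3.3,0,0,0,0],[2.27,3.3,0,0,0,0],[2.27,3.3,0,0,0,0],[2.27,3.3,0,0,0,0],[2.27,3.3,0,0,0,0],[2.27,3.3,-1.0,0,0,0],[2.27,3.3,-2.0,0,0,0],[0,0,-3.0,0,0,0],[0,0,0,0,0,0]]]}}

```text
t: 1.85
tool_pos: [0.5797, 0.037, 0.153]
orientation: [-3.134, -0.197, 0.016]
force: [-1.2, -0.6, -2.6]
opening: 0.0465
gripper_force: 0.0
```

Call:
{"fn": "arm_command", "kwargs": {"deltas": [[[0,0,0,0,0,0],[0,0,-2.0,0,0,0],[0,0,-2.0,0,0,0],[0,0,-1.5,0,0,0],[0,0,0,0,0,0]]]}}

```text
t: 2.27
tool_pos: [0.5812, 0.0336, 0.1036]
orientation: [-3.136, -0.189, 0.005]
force: [-0.5, 0.5, -0.3]
opening: 0.0465
gripper_force: 0.0
```

Run:
```python
from h import *
print(monitor.read_state()['tool_pos'])
a=eyes.read_camera('scene');t=eyes.read_camera('top');cv2.imwrite('pics/s1.png',a);cv2.imwrite('pics/t1.png',t)
c=lambda i,x,y,w,h: cv2.resize(i[y:y+h,x:x+w],(400,300),interpolation=cv2.INTER_CUBIC)
cv2.imwrite('pics/c2.png',np.vstack([np.hstack([c(a,190,140,100,75),c(a,290,130,120,90)]),np.hstack([c(t,215,150,80,60),c(t,310,170,80,60)])]))
print(proj('scene',(.528,-.2226,.05)))
```

```text
[0.58123998 0.03355082 0.10358861]
[324.24153668 187.30571125]
```

View pics/c2.png

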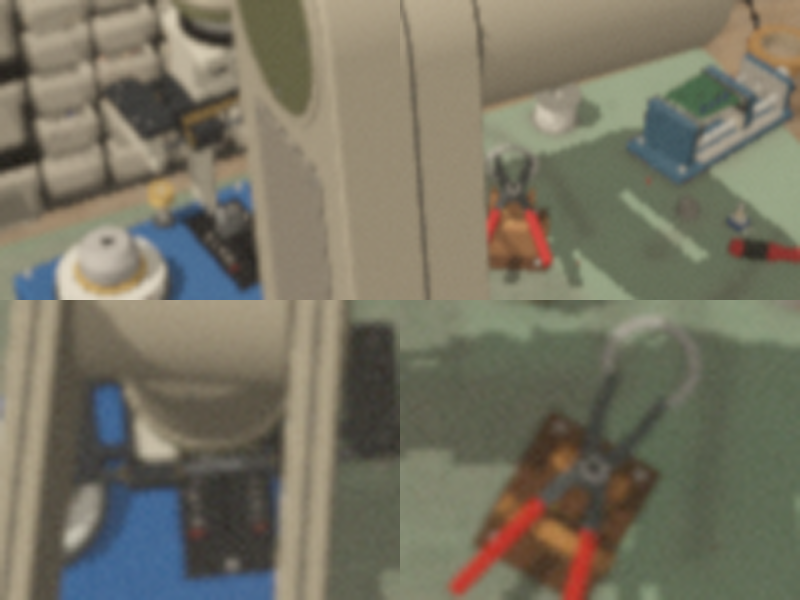

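In the scene view the fingers stand over the fader cap. The pliers' pivot is at scene pixel (324.4, 186) and top pixel (348.5, 203.5), against a prediction of (324.2, 187.3) for z = 50 mm, so its height checks out. I'll correct the offset and then descend, grip and pull.

Call:
{"fn": "arm_command", "kwargs": {"deltas": [[[0.35,0.55,0,0,0,0],[0,0,-2.0,0,0,0],[0,0,-1.8,0,0,0],[0,0,0,0,0,0]]]}}

```text
t: 2.7
tool_pos: [0.5854, 0.0405, 0.0655]
orientation: [-3.135, -0.191, 0.004]
force: [-0.2, 0.0, -0.5]
opening: 0.0465
gripper_force: 0.0
```

Call:
{"fn": "arm_command", "kwargs": {"deltas": [[[0,0,0,0,0,0],[0,0,0,0,0,0],[0,0,0,0,0,0],[0,0,0,0,0,0]]], "gripper": -1, "squeeze": 8}}

```text
t: 3.03
tool_pos: [0.5877, 0.0404, 0.0688]
orientation: [3.136, 0.191, 0.004]
force: [0.9, -0.6, 0.2]
opening: 0.0245
gripper_force: 0.0
```

Call:
{"fn": "arm_command", "kwargs": {"deltas": [[[0,0,0,0,0,0],[0,0,0,0,0,0],[0,0,0,0,0,0]]]}}

```text
t: 3.28
tool_pos: [0.5874, 0.0415, 0.0686]
orientation: [-3.134, -0.192, -0.004]
force: [-0.8, 5.0, 4.7]
opening: 0.0201
gripper_force: 8.0
```

Call:
{"fn": "arm_command", "kwargs": {"deltas": [[[-0.8,-0.1,0,0,0,0],[-0.8,-0.1,0,0,0,0],[-0.8,-0.1,0,0,0,0],[-0.8,-0.1,0,0,0,0],[-0.8,-0.1,0,0,0,0],[-0.4,-0.05,0,0,0,0],[0,0,0,0,0,0]]]}}

```text
t: 3.87
tool_pos: [0.5442, 0.0356, 0.0687]
orientation: [-3.135, -0.192, -0.009]
force: [5.5, 6.2, 1.4]
opening: 0.0201
gripper_force: 8.0
```

Call:
{"fn": "arm_command", "kwargs": {"deltas": [[[-0.3,-0.04,0,0,0,0],[-0.2,-0.02,0,0,0,0],[0,0,0,0,0,0]]]}}

```text
t: 4.12
tool_pos: [0.5403, 0.0351, 0.069]
orientation: [-3.135, -0.192, -0.011]
force: [9.0, 5.9, -0.0]
opening: 0.0199
gripper_force: 8.0
```

Call:
{"fn": "arm_command", "kwargs": {"deltas": [[[0.2,0,0,0,0,0],[0,0,0,0,0,0],[0,0,2.0,0,0,0],[0,0,3.5,0,0,0],[0,0,4.0,0,0,0],[0,0,3.0,0,0,0]]], "gripper": 1}}

```text
t: 4.62
tool_pos: [0.5392, 0.0339, 0.1945]
orientation: [3.135, 0.191, 0.0]
force: [1.1, 0.1, 0.8]
opening: 0.0554
gripper_force: 0.0
```

Call:
{"fn": "arm_command", "kwargs": {"deltas": [[[-0.9,-2.8,0,0,0,-4.5],[-0.9,-2.8,0,0,0,-4.5],[-0.9,-2.8,0,0,0,-4.5],[-0.9,-2.8,0,0,0,-4.5],[-0.9,-2.8,0,0,0,-4.5],[-0.9,-2.8,0,0,0,-4.5],[-0.9,-2.8,0,0,0,-4.5],[-0.7,-2.8,0,0,0,-4.5],[0,0,0,0,0,0],[0,0,0,0,0,0]]]}}

```text
t: 5.45
tool_pos: [0.4685, -0.191, 0.1917]
orientation: [3.04, -0.791, -0.002]
force: [0.5, 1.0, 0.4]
opening: 0.0926
gripper_force: 0.0
```

Run:
```python
from h import *
s=monitor.read_state(); print(s['tool_pos'],s['orientation'],s['q'])
a=eyes.read_camera('scene');t=eyes.read_camera('top');cv2.imwrite('pics/s2.png',a);cv2.imwrite('pics/t2.png',t)
c=lambda i,x,y,w,h: cv2.resize(i[y:y+h,x:x+w],(400,300),interpolation=cv2.INTER_CUBIC)
cv2.imwrite('pics/c3.png',np.vstack([np.hstack([c(a,190,180,90,68),c(a,290,130,120,90)]),np.hstack([c(t,215,155,80,60),c(t,300,165,80,60)])]))
```

```text
[ 0.46853628 -0.19095208  0.1917344 ] [ 3.04031695e+00 -7.90797923e-01 -1.57190592e-03] [-4.88110238e-01 -1.11122433e-01  1.78043541e+00 -3.43793901e-04
  1.47322694e+00  1.59165027e+00]
```

View pics/c3.png

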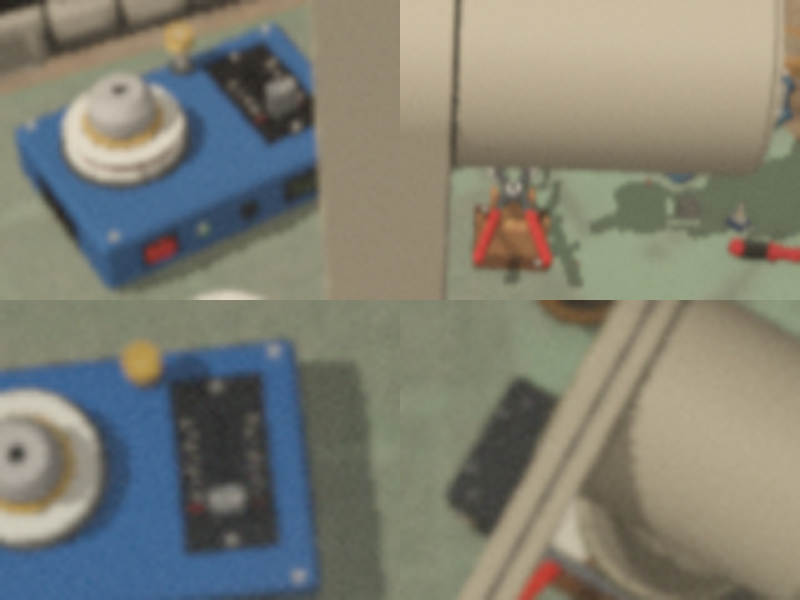

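The cap is now beside the red line, at about (260,194) in the top view. I'll check that numerically and refine the pliers measurement from the scene handles.

Run:
```python
from h import *
t0=cv2.imread('pics/top0.png');t=cv2.imread('pics/t2.png')
def wt(i,x,y,w,h):
    g=i[y:y+h,x:x+w].astype(float).mean(2); g-=np.median(g); g[g<.4*g.max()]=0
    Y,X=np.mgrid[y:y+h,x:x+w]; return np.array([(X*g).sum(),(Y*g).sum()])/g.sum()
p0=wt(t0,252,176,13,10);p1=wt(t,255,190,11,10); a,b=onz('top',p0,.082),onz('top',p1,.082)
print(p0,p1,a,b,np.linalg.norm(a-b))
th=np.radians(7);R=np.array([[np.cos(th),-np.sin(th)],[np.sin(th),np.cos(th)]])
print('local',(a[:2]-[.5552,.0987])@R,(b[:2]-[.5552,.0987])@R,(onz('top',(218,185.4),.11)[:2]-[.5552,.0987])@R)
# red stop marks at panel
H=cv2.cvtColor(t,cv2.COLOR_BGR2HSV); m=(((H[...,0]<12)|(H[...,0]>168))&(H[...,1]>90)).astype(np.uint8); m[:190]=0;m[200:]=0;m[:,:250]=0;m[:,275:]=0
ys,xs=np.nonzero(m);print(list(zip(xs,ys)))
for x,y in zip(xs,ys): print((onz('top',(x,y),.056)[:2]-[.5552,.0987])@R)
# scene handles
s=cv2.imread('pics/s2.png');H=cv2.cvtColor(s,cv2.COLOR_BGR2HSV);m=(((H[...,0]<8)|(H[...,0]>172))&(H[...,1]>150)).astype(np.uint8)
for bx in ((310,190,13,22),(324,190,14,22)):
    z=np.zeros_like(m);x,y,w,h=bx;z[y:y+h,x:x+w]=m[y:y+h,x:x+w];ys,xs=np.nonzero(z);print('end',xs[ys==ys.max()].mean(),ys.max(),xs[ys==ys.min()].mean(),ys.min())
for e in ((.456,-.1434),(.4244,-.2032)): print(proj('scene',(*e,.056)))
print(tri((324.4,186),(348.3,203.6)))
```

```text
[258.18031867 180.51739228] [259.95164586 194.18501703] [0.58464152 0.03934274 0.082     ] [0.54502967 0.03303201 0.082     ] 0.0401113863210548
local [ 0.02198823 -0.06250283] [-0.01809743 -0.06393906] [0.01344805 0.05018718]
[(np.int64(253), np.int64(196)), (np.int64(254), np.int64(196))]
[-0.01696409 -0.04259737]
[-0.0172476  -0.04549131]
end 313.5 208 318.0 193
end 333.0 209 329.0 194
[313.78592961 205.80644134]
[334.34066817 206.47922275]
(array([ 0.52801626, -0.22286044,  0.0559058 ]), np.float64(4.356783795817377e-05))
```

The measured local x of -18 matches the red line at -17. The static 9 N at rest against 1.5 N friction also shows the cap is on its stop. The pliers' pivot triangulates to z = 56 mm for its top face, as expected. I'll descend to the grip point.

Call:
{"fn": "arm_command", "kwargs": {"deltas": [[[0.25,0,-2.0,0,0,0],[0,0,-3.0,0,0,0],[0,0,-3.0,0,0,0],[0,0,-3.0,0,0,0],[0,0,-2.0,0,0,0],[0,0,-1.5,0,0,0],[0,0,-1.0,0,0,0],[0,0,0,0,0,0],[0,0,0,0,0,0]]], "gripper": 1}}

```text
t: 6.3
tool_pos: [0.4721, -0.1889, 0.0371]
orientation: [-3.042, 0.784, 0.001]
force: [0.4, -0.3, 0.8]
opening: 0.0929
gripper_force: 0.0
```

Call:
{"fn": "arm_command", "kwargs": {"deltas": [[[-0.1,-0.2,-0.6,0,0,0],[0,0,0,0,0,0],[0,0,0,0,0,0]]]}}

```text
t: 6.55
tool_pos: [0.4714, -0.192, 0.0317]
orientation: [3.041, -0.787, 0.002]
force: [0.0, 0.5, 0.4]
opening: 0.0927
gripper_force: 0.0
```

Call:
{"fn": "arm_command", "kwargs": {"deltas": [[[0,0,0,0,0,0],[0,0,0,0,0,0],[0,0,0,0,0,0],[0,0,0,0,0,0],[0,0,0,0,0,0],[0,0,0,0,0,0],[0,0,0,0,0,0],[0,0,0,0,0,0],[0,0,0,0,0,0],[0,0,0,0,0,0]]], "gripper": -1, "squeeze": 45}}

```text
t: 7.38
tool_pos: [0.4711, -0.1917, 0.0311]
orientation: [-3.041, 0.787, -0.0]
force: [-0.1, 0.7, 1.4]
opening: 0.0315
gripper_force: 10.0
```

Call:
{"fn": "arm_command", "kwargs": {"deltas": [[[0,0,0,0,0,0],[0,0,0,0,0,0],[0,0,0,0,0,0],[0,0,0,0,0,0],[0,0,0,0,0,0]]]}}

```text
t: 7.8
tool_pos: [0.4711, -0.1918, 0.0311]
orientation: [3.041, -0.787, 0.0]
force: [-0.5, 0.7, 1.6]
opening: 0.0248
gripper_force: 43.8
```

Call:
{"fn": "arm_command", "kwargs": {"deltas": [[[0,0,0.5,0,0,0],[0,0,1.5,0,0,0],[0,0,2.0,0,0,0],[0,0,2.5,0,0,0],[0,0,2.5,0,0,0],[0,0,2.0,0,0,0],[0,0,1.5,0,0,0],[0,0,0,0,0,0],[0,0,0,0,0,0]]]}}

```text
t: 8.55
tool_pos: [0.4713, -0.1919, 0.1564]
orientation: [3.041, -0.787, 0.002]
force: [-1.6, 0.4, -3.1]
opening: 0.0247
gripper_force: 43.9
```

Call:
{"fn": "arm_command", "kwargs": {"deltas": [[[-0.2,2.0,0,0,0,0],[-0.2,3.4,0,0,0,0],[-0.2,3.6,0,0,0,0],[-0.2,3.6,0,0,0,0],[-0.2,3.6,0,0,0,0],[-0.2,3.6,0,0,0,0],[-0.2,3.6,0,0,0,0],[-0.2,3.6,0,0,0,0],[-0.2,3.6,0,0,0,0],[-0.2,3.6,0,0,0,0],[-0.2,3.6,0,0,0,0],[-0.2,2.5,0,0,0,0]]]}}

```text
t: 9.55
tool_pos: [0.4451, 0.2137, 0.1537]
orientation: [3.041, -0.785, -0.005]
force: [0.5, -0.6, -2.1]
opening: 0.025
gripper_force: 43.8
```

Call:
{"fn": "arm_command", "kwargs": {"deltas": [[[0,0.5,0,0,0,0],[0,0,0,0,0,0],[0,0,0,0,0,0],[0,0,0,0,0,0]]]}}

```text
t: 9.88
tool_pos: [0.4466, 0.215, 0.155]
orientation: [3.04, -0.788, -0.002]
force: [0.7, -0.6, -1.6]
opening: 0.0247
gripper_force: 43.9
```

Run:
```python
from h import *
s=monitor.read_state(); print(s['tool_pos'],s['orientation'],s['opening'],s['q'])
a=eyes.read_camera('scene');t=eyes.read_camera('top');cv2.imwrite('pics/s3.png',a);cv2.imwrite('pics/t3.png',t)
c=lambda i,x,y,w,h: cv2.resize(i[y:y+h,x:x+w],(400,300),interpolation=cv2.INTER_CUBIC)
cv2.imwrite('pics/c4.png',np.vstack([np.hstack([c(a,170,160,100,75),c(t,195,155,100,75)]),np.hstack([c(a,140,100,240,180),c(t,140,120,240,180)])]))
```

```text
[0.44661837 0.21500827 0.15496514] [ 3.03971998e+00 -7.87782246e-01 -1.96278346e-03] 0.024659377962323186 [ 3.45567326e-01 -1.13523417e-01  1.85070513e+00 -4.98322724e-04
  1.40626047e+00  2.42361309e+00]
```

View pics/c4.png

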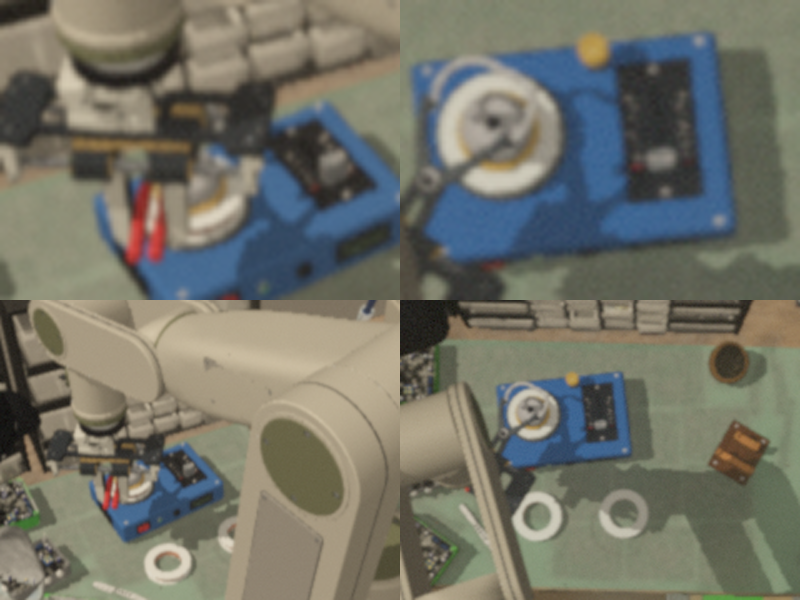

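The top crop shows the spread ring around the mandrel, with its pivot at crop (428,180) and the ring arc at the upper left. I need a closer look before going down.

Run:
```python
from h import *
a=cv2.imread('pics/s3.png');t=cv2.imread('pics/t3.png')
c=lambda i,x,y,w,h,W,H: cv2.resize(i[y:y+h,x:x+w],(W,H),interpolation=cv2.INTER_CUBIC)
cv2.imwrite('pics/c5.png',np.hstack([c(t,195,160,40,50,480,600),c(a,190,185,32,60,320,600)]))
s=monitor.read_state();p=s['tool_pos'];yaw=np.radians(-29.2)
d=np.array([np.cos(yaw),np.sin(yaw),0])
for k in (70,):
    piv=p+d*k/1e3+[0,0,.019]; rc=piv+d*.0637-[0,0,.028]
    for nm,q in (('pivtop',piv+[0,0,.006]),('ring',rc)): print(nm,q,proj('top',q),proj('scene',q))
    print(np.array([proj('top',rc+.0325*np.array([np.cos(x),np.sin(x),0])) for x in np.radians(range(0,360,45))]).round(1).tolist())
print(proj('top',(.563,.151,.11)))
```

```text
pivtop [0.50818073 0.18084994 0.18058509] [202.16814155 200.33357777] [211.53851181 196.627031  ]
ring [0.56378587 0.14977328 0.14658509] [216.46225763 182.45214352] [216.22266319 190.87656659]
[[217.0, 170.8], [208.5, 174.0], [204.6, 182.2], [207.7, 190.5], [215.9, 194.2], [224.5, 190.9], [228.3, 182.7], [225.2, 174.4]]
[217.70686174 185.1935843 ]
```

View pics/c5.png

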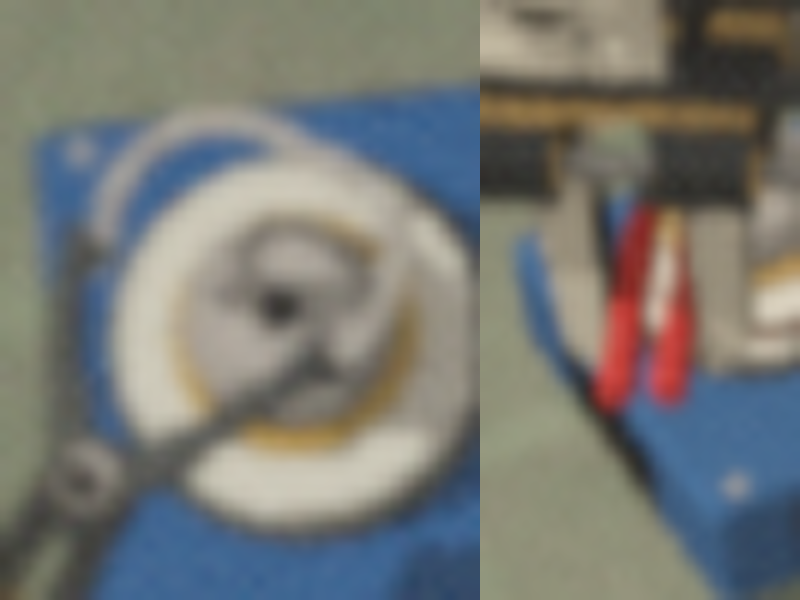

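Run:
```python
from h import *
f=lambda x,y:((x+.5)/12-.5+195,(y+.5)/12-.5+160)
O=lambda p,z: onz('top',f(*p),z)[:2]
piv=O((85,478),.1806); print('piv',piv)
t1=O((92,245),.172);t2=O((320,358),.172)
for t in(t1,t2): v=t-piv; print('tip',t,np.linalg.norm(v),np.degrees(np.arctan2(v[1],v[0])))
v=(t1+t2)/2-piv;print('mid yaw',np.degrees(np.arctan2(v[1],v[0])))
B=np.array([O(p,.147) for p in [(103,225),(125,175),(160,138),(215,118),(265,128),(330,165),(375,205),(400,260),(385,310),(355,350)]])
A=np.c_[2*B,np.ones(len(B))];s=np.linalg.lstsq(A,(B**2).sum(1),rcond=None)[0];print('ring',s[:2],np.sqrt(s[2]+s[0]**2+s[1]**2))
v=s[:2]-piv;print('ring rel',np.linalg.norm(v),np.degrees(np.arctan2(v[1],v[0])))
print('mandrel',O((278,305),.11))
tool=monitor.read_state()['tool_pos'][:2];v=piv-tool;print('tool-piv',np.linalg.norm(v),np.degrees(np.arctan2(v[1],v[0])))
```

```text
piv [0.51071449 0.18241055]
tip [0.5648248  0.18481359] 0.054163640061405074 2.542828947897551
tip [0.5404176  0.13272975] 0.05788312980695958 -59.125683920180194
mid yaw -29.426630235381513
ring [0.56545568 0.15499111] 0.03393912812829366
ring rel 0.061224369159874094 -26.605935183895184
mandrel [0.56367109 0.15102495]
tool-piv 0.0714976439372313 -27.117262449403793
```

Two estimates put the ring at about (0.566, 0.152) and the mandrel at (0.563, 0.151). I'll shift by -3 and -1 mm, lower to just above the end, and compare again there, where parallax cancels.

Call:
{"fn": "arm_command", "kwargs": {"deltas": [[[-0.25,-0.1,-0.5,0,0,0],[0,0,-1.0,0,0,0],[0,0,-1.0,0,0,0],[0,0,-0.5,0,0,0],[0,0,0,0,0,0],[0,0,0,0,0,0],[0,0,0,0,0,0]]]}}

```text
t: 10.57
tool_pos: [0.4446, 0.2153, 0.1261]
orientation: [-3.041, 0.787, -0.0]
force: [-1.2, 0.2, -2.5]
opening: 0.0247
gripper_force: 43.9
```

Run:
```python
from h import *
s=monitor.read_state(); print(s['tool_pos'],s['orientation'],s['force'])
t=np.mean([eyes.read_camera('top').astype(float) for _ in range(4)],0).astype(np.uint8);a=np.mean([eyes.read_camera('scene').astype(float) for _ in range(2)],0).astype(np.uint8)
cv2.imwrite('pics/t4.png',t);cv2.imwrite('pics/s4.png',a)
c=lambda i,x,y,w,h,W,H: cv2.resize(i[y:y+h,x:x+w],(W,H),interpolation=cv2.INTER_CUBIC)
cv2.imwrite('pics/c6.png',np.hstack([c(t,195,160,40,50,480,600),c(a,205,190,32,60,320,600)]))
```

```text
[0.4446221  0.21534776 0.12614288] [-3.04141415e+00  7.86781843e-01 -1.57889232e-04] [-1.23613015  0.16322341 -2.48834966]
```

View pics/c6.png

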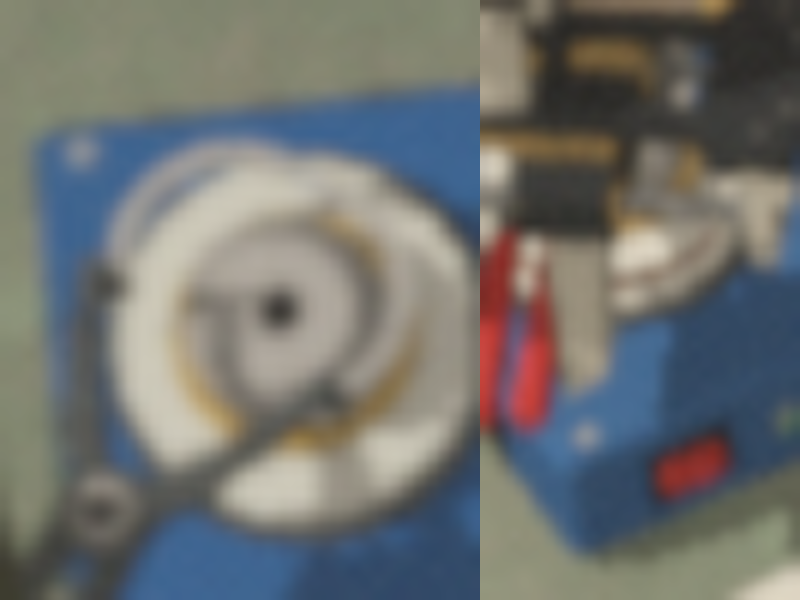

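```bash
cat > r.py <<'E'
from h import *
f=lambda x,y:((x+.5)/12-.5+195,(y+.5)/12-.5+160)
O=lambda p,z: onz('top',f(*p),z)[:2]
def go(P,T1,T2,M,band,z):
    piv=O(P,z+.025)
    t1=O(T1,z+.016);t2=O(T2,z+.016); a=[np.degrees(np.arctan2(*(t-piv)[::-1])) for t in(t1,t2)]
    yaw=np.mean(a);print('piv',piv,'yaw',a,yaw,[np.linalg.norm(t-piv) for t in(t1,t2)])
    for y in (yaw,-29.2): print('ring from yaw',piv+.0637*np.array([np.cos(np.radians(y)),np.sin(np.radians(y))]))
    B=np.array([O(p,z-.009) for p in band])
    A=np.c_[2*B,np.ones(len(B))];s=np.linalg.lstsq(A,(B**2).sum(1),rcond=None)[0];print('ring fit',s[:2],np.sqrt(s[2]+s[0]**2+s[1]**2))
    print('mandrel',O(M,.11))
    tool=monitor.read_state()['tool_pos'][:2];d=np.array([np.cos(np.radians(-29.2)),np.sin(np.radians(-29.2))]);print('proprio',tool+.1337*d, 'tool->piv',np.linalg.norm(piv-tool))
E
python3 - <<'E'
from r import *
go((102,507),(105,280),(328,398),(278,310),[(115,245),(135,205),(170,165),(230,143),(280,152),(405,275),(395,320),(365,365)],.126)
E
```

```text
piv [0.50875574 0.18319232] yaw [np.float64(3.494027527584127), np.float64(-60.40888414259176)] -28.457428307503815 [np.float64(0.05393479905362015), np.float64(0.05615986692903522)]
ring from yaw [0.56475896 0.15283891]
ring from yaw [0.56436088 0.15211566]
ring fit [0.56727691 0.15591297] 0.03374543012695226
mandrel [0.56248273 0.15097345]
proprio [0.56148458 0.15018288] tool->piv 0.07163454658630342
```

The camera puts the ring about 2 mm too far in +x and 1.5–2 mm in +y. I'll correct that, then slide down while watching the force.

Call:
{"fn": "arm_command", "kwargs": {"deltas": [[[-0.22,-0.2,0,0,0,0],[0,0,-0.5,0,0,0],[0,0,-0.5,0,0,0],[0,0,-0.3,0,0,0],[0,0,0,0,0,0],[0,0,0,0,0,0],[0,0,0,0,0,0]]]}}

```text
t: 11.45
tool_pos: [0.4423, 0.2133, 0.113]
orientation: [3.041, -0.787, -0.0]
force: [0.7, 0.5, -1.6]
opening: 0.0247
gripper_force: 43.9
```

Call:
{"fn": "arm_command", "kwargs": {"deltas": [[[0,0,-0.25,0,0,0],[0,0,-0.25,0,0,0],[0,0,0,0,0,0],[0,0,0,0,0,0]]]}}

```text
t: 11.78
tool_pos: [0.4421, 0.2132, 0.1078]
orientation: [3.041, -0.787, -0.001]
force: [1.0, -0.1, -1.6]
opening: 0.0246
gripper_force: 43.9
```

Call:
{"fn": "arm_command", "kwargs": {"deltas": [[[0,0,-0.2,0,0,0],[0,0,-0.2,0,0,0],[0,0,0,0,0,0],[0,0,0,0,0,0]]]}}

```text
t: 12.12
tool_pos: [0.4421, 0.2132, 0.1038]
orientation: [3.041, -0.787, -0.0]
force: [-0.7, -0.9, -3.3]
opening: 0.0249
gripper_force: 43.9
```

Run:
```python
from h import *
s=monitor.read_state(); print(s['tool_pos'],s['force'],s['wrist_torque'])
t=np.mean([eyes.read_camera('top').astype(float) for _ in range(4)],0).astype(np.uint8)
cv2.imwrite('pics/t5.png',t)
cv2.imwrite('pics/c7.png',cv2.resize(t[160:210,195:235],(480,600),interpolation=cv2.INTER_CUBIC))
```

```text
[0.4421498  0.21324695 0.10381904] [-0.71932594 -0.94667513 -3.34780853] [ 0.105476    0.0561231  -0.02909267]
```

View pics/c7.png

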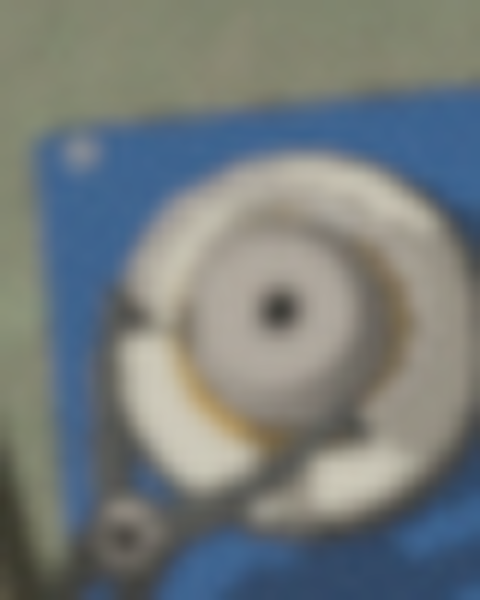

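The ring now lies round the mandrel's land. Pivot is at crop (127,535), tips at (127,315) and (350,425), and the mandrel end at (279,310). I'll compute the offset.

Run:
```python
from r import *
go((127,535),(127,315),(350,425),(279,310),[(115,245),(135,205),(170,165),(230,143)],.1038)
```

```text
piv [0.50572346 0.18078411] yaw [np.float64(4.172529814954674), np.float64(-59.97602807640175)] -27.901749130723537 [np.float64(0.05305569580661834), np.float64(0.056570913533477665)]
ring from yaw [0.56201842 0.15097526]
ring from yaw [0.56132859 0.14970745]
ring fit [0.57389574 0.16077885] 0.03192216621651304
mandrel [0.56248847 0.15073963]
proprio [0.55908383 0.14809805] tool->piv 0.07121823965538004
```

The ring is centred to within about 1 mm. I'll continue down 11 mm in small steps.

Call:
{"fn": "arm_command", "kwargs": {"deltas": [[[0.05,0.05,-0.2,0,0,0],[0,0,-0.2,0,0,0],[0,0,-0.2,0,0,0],[0,0,0,0,0,0],[0,0,0,0,0,0]]]}}

```text
t: 12.73
tool_pos: [0.4426, 0.2137, 0.0977]
orientation: [3.041, -0.787, -0.001]
force: [0.4, -1.1, -1.7]
opening: 0.0246
gripper_force: 43.9
```

Call:
{"fn": "arm_command", "kwargs": {"deltas": [[[0,0,-0.2,0,0,0],[0,0,-0.2,0,0,0],[0,0,-0.1,0,0,0],[0,0,0,0,0,0],[0,0,0,0,0,0],[0,0,0,0,0,0]]]}}

```text
t: 13.23
tool_pos: [0.4428, 0.2138, 0.0931]
orientation: [-3.041, 0.787, -0.0]
force: [-0.0, 0.2, -1.4]
opening: 0.0245
gripper_force: 43.9
```

No contact so far. I'll check the height by gently touching the washer, which should come about 1.5 mm lower.

Call:
{"fn": "arm_command", "kwargs": {"deltas": [[[0,0,-0.1,0,0,0],[0,0,0,0,0,0],[0,0,0,0,0,0],[0,0,0,0,0,0]]]}}

```text
t: 13.57
tool_pos: [0.4429, 0.2138, 0.0921]
orientation: [-3.041, 0.787, -0.0]
force: [0.3, -0.4, -1.2]
opening: 0.025
gripper_force: 43.9
```

Call:
{"fn": "arm_command", "kwargs": {"deltas": [[[0,0,-0.1,0,0,0],[0,0,0,0,0,0],[0,0,0,0,0,0],[0,0,0,0,0,0]]]}}

```text
t: 13.9
tool_pos: [0.4428, 0.2138, 0.091]
orientation: [-3.041, 0.787, -0.0]
force: [0.4, 0.7, -1.1]
opening: 0.0249
gripper_force: 43.9
```

Call:
{"fn": "arm_command", "kwargs": {"deltas": [[[0,0,-0.1,0,0,0],[0,0,0,0,0,0],[0,0,0,0,0,0],[0,0,0,0,0,0]]]}}

```text
t: 14.23
tool_pos: [0.4428, 0.2138, 0.0901]
orientation: [-3.041, 0.787, -0.0]
force: [-0.7, 0.7, -1.6]
opening: 0.0249
gripper_force: 43.9
```

Run:
```python
from h import *
F=[]
for i in range(8):
    t=eyes.read_camera('top'); s=monitor.read_state(); F.append(np.r_[s['force'],s['wrist_torque'],s['tool_pos'][2]])
print(np.mean(F,0).round(3),np.std(F,0).round(3))
```

```text
[-0.371  0.477 -0.492  0.103  0.028  0.005  0.09 ] [0.563 0.587 0.297 0.033 0.023 0.024 0.   ]
```

Call:
{"fn": "arm_command", "kwargs": {"deltas": [[[0,0,-0.1,0,0,0],[0,0,0,0,0,0],[0,0,0,0,0,0]]]}}

```text
t: 14.88
tool_pos: [0.4428, 0.2138, 0.089]
orientation: [3.041, -0.787, -0.0]
force: [-0.3, 1.2, -0.2]
opening: 0.0245
gripper_force: 43.9
```

```bash
cat > f.py <<'E'
from h import *
F=[]
for i in range(8):
    t=eyes.read_camera('top'); s=monitor.read_state(); F.append(np.r_[s['force'],s['wrist_torque'],s['tool_pos'][2]])
print(np.mean(F,0).round(3),np.std(F,0).round(3))
E
python3 f.py
```

```text
[-0.891  0.608 -0.025  0.1    0.016 -0.011  0.089] [0.514 0.4   0.469 0.028 0.027 0.028 0.   ]
```

Call:
{"fn": "arm_command", "kwargs": {"deltas": [[[0,0,0.18,0,0,0],[0,0,0,0,0,0],[0,0,0,0,0,0]]]}}

```text
t: 15.53
tool_pos: [0.4429, 0.2138, 0.0909]
orientation: [-3.041, 0.787, -0.0]
force: [-0.2, -0.1, -0.8]
opening: 0.0248
gripper_force: 43.9
```

```bash
python3 f.py
python3 - <<'E'
from h import *
t=np.mean([eyes.read_camera('top').astype(float) for _ in range(4)],0).astype(np.uint8)
a=np.mean([eyes.read_camera('scene').astype(float) for _ in range(2)],0).astype(np.uint8)
cv2.imwrite('pics/t6.png',t)
cv2.imwrite('pics/c8.png',np.hstack([cv2.resize(t[160:210,195:235],(400,500),interpolation=cv2.INTER_CUBIC),cv2.resize(a[175:225,190:230],(400,500),interpolation=cv2.INTER_CUBIC)]))
print(monitor.read_state()['t'])
E
```

```text
[ 0.354 -0.293 -1.155 -0.004 -0.035  0.006  0.091] [0.509 0.356 0.833 0.024 0.036 0.04  0.   ]
16.2333
```

View pics/c8.png

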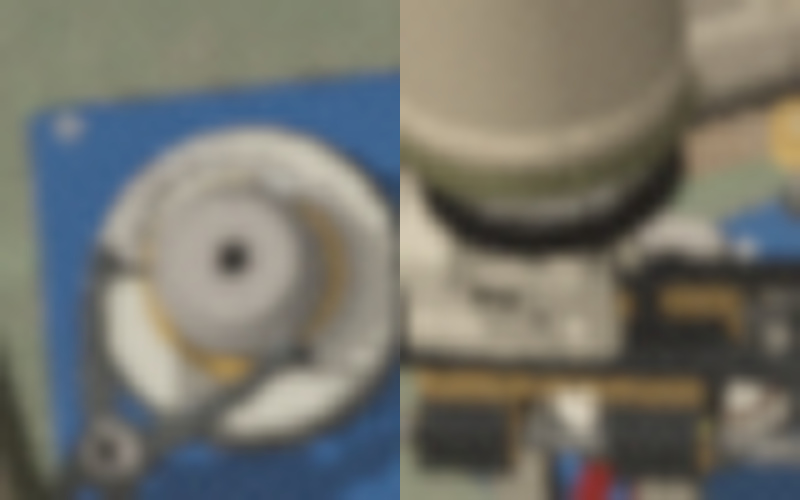

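Call:
{"fn": "arm_command", "kwargs": {"deltas": [[[0,0,0.1,0,0,0],[0,0,0,0,0,0],[0,0,0,0,0,0]]]}}

```text
t: 16.48
tool_pos: [0.4427, 0.2138, 0.0918]
orientation: [-3.041, 0.787, 0.0]
force: [0.2, -0.5, -1.3]
opening: 0.0247
gripper_force: 43.8
```

```bash
python3 f.py
python3 - <<'E'
from r import *
go((132,540),(126,318),(360,426),(279.6,309.6),[(115,245),(135,205),(170,165),(230,143)],.0909)
print(monitor.read_state())
E
```

```text
[-0.143 -0.087 -1.518  0.064  0.051 -0.022  0.092] [0.628 0.542 0.344 0.021 0.027 0.023 0.   ]
piv [0.50645208 0.1816265 ] yaw [np.float64(5.6200346134945365), np.float64(-59.733488108659735)] -27.056726747582598 [np.float64(0.05408191012302834), np.float64(0.05857236609823481)]
ring from yaw [0.56318054 0.15265113]
ring from yaw [0.56205722 0.15054984]
ring fit [0.57634997 0.16259886] 0.032217027497741746
mandrel [0.56258697 0.15060345]
proprio [0.55946224 0.1486031 ] tool->piv 0.07137710448804784
{'t': 16.8833, 'q': array([ 3.45557710e-01, -6.41691160e-02,  1.92481425e+00,  5.51434110e-05,
        1.28103495e+00,  2.42260008e+00]), 'dq': array([ 0.00073989, -0.00019288, -0.00088342,  0.00062445,  0.0003718 ,
       -0.00050488]), 'joint_torque': array([-1.05498943e-01, -4.33712304e+01, -4.68550014e+01, -1.24711236e-01,
       -1.87335662e-01, -1.67522376e-02]), 'tool_pos': array([0.44275256, 0.21382994, 0.09178708]), 'orientation': array([ 3.04147432e+00, -7.86767470e-01, -1.60227554e-04]), 'force': array([-1.01490941, -0.20824091, -1.69902037]), 'wrist_torque': array([ 0.08487999,  0.05309503, -0.06401987]), 'gripper_force': 43.845951163675636, 'opening': 0.02490390667286532}
```

Call:
{"fn": "arm_command", "kwargs": {"deltas": [[[0,0,0.06,0,0,0],[0,0,0,0,0,0],[0,0,0,0,0,0],[0,0,0,0,0,0]]]}}

```text
t: 17.22
tool_pos: [0.4428, 0.2138, 0.0924]
orientation: [-3.041, 0.787, 0.0]
force: [-0.3, 0.8, -1.8]
opening: 0.0246
gripper_force: 43.8
```

```bash
python3 -c "
from plant import ticket; print(ticket.close_job())"
```

```text
the job is handed in; nothing more can be done
None
```

The job is handed in at 17.2 s, with no verdict returned: the fader is on its zero stop, and the pliers are in hand (44 N grip) holding the spread ring round the mandrel, within about 2 mm of its axis. By the arm's position and a light touch on the washer, it is level with the groove to within about 2 mm.

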